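# Slide the mould tote over the step into its dock

## Task

Park the wooden tote of plaster moulds in its dock: raise only its leading end (the round handle bar is there for that) and set that end gently over the dock's step while the tail stays down on the bench, then slide the tote on in, straight between the side curbs and without ever carrying it. Push until it presses the sprung bumper in by a few millimetres (about 5 to 15 N on it, never over 20 N), then back off and leave it flat on the deck, resting at the bumper with both moulds still in it. Do not ram the step, and leave the things lying round about alone.

Things in the scene. Friction and masses are not known exactly. Their poses are not given: they have to be found in the camera images.
- tote: Open plywood tote, 180 long (its x) x 130 wide (its y), about 0.6 to 0.85 kg with the two moulds in it. Origin: centre of its underside; +x points to the leading end, which faces the dock, z up. Walls and floor 6 mm thick; side and leading walls 45 mm high, trailing wall 62 mm. A round bar handle crosses above the leading end. Friction about 0.6 (varies by a fifth): it slides at 3 to 7 N.
- tote_handle (a point): Middle of the handle bar: round, 14 mm thick, along the tote's y, 118 mm free between its posts, 78 mm ahead of the tote's origin, 75 mm above its underside. Gripped from above with the fingers closing along the tote's x, it turns between the pads as the tote tilts. No finger fits between bar and bumper when the tote is home, so the last of the way is pushed from the trailing wall.
- tote_front (a point): Middle of the lower leading edge of the tote (x = +90, underside).
- tote_rear (a point): Middle of the lower trailing edge of the tote (x = -90, underside). Above it stands the trailing wall, 62 mm high and flat outside: the place to push.
- mould_a: Plaster press mould half, 55 x 70 x 32 mm, 0.12 kg, standing loose in the rear half of the tote. Origin: centre of its underside.
- mould_b: Plaster press mould half, 50 x 65 x 26 mm, 0.10 kg, standing loose in the front half of the tote. Origin: centre of its underside.
- dock: Fixed dock on the bench: a deck 290 long (its x) x 190 wide, its top 16 mm above the bench, beginning with an upright step face under an aluminium nosing. Origin: on the bench under the middle of the step face; +x points level into the dock. Curbs 10 mm high above the deck stand from x = 30 to 245, 150 mm apart inside (10 mm clear either side of the tote). Over 30 N on the nosing is ramming it.
- dock_far (a point): A point on the deck's middle line, 220 mm in from the step face. Near it stands a stop, clamped anew each time, with an upright sprung black rubber bumper plate 120 wide, its top 104 mm above the deck. The bumper's face stands at rest between dock x = 205 and 235; it is not measured: feel for it or see it. It gives way towards dock +x by 3 N per mm and bottoms at 10 mm.
- tape_measure: Bystander: yellow and black tape measure, 75 x 80 x 37 mm, the one between banding wheel and dock. Origin: centre of its underside.
- masking_tape: Bystander: roll of masking tape lying flat, 96 mm across, 25 mm high, near the vise. Origin: centre of its underside.
- rib_wood: Bystander: wooden potter's rib lying flat, 44 x 96 x 8 mm, on the near left of the banding wheel. Origin: centre of its underside.
Things that resemble listed ones, but are neither listed nor needed, are in the scene too. What is shaped like the mould_a but blue or orange is not meant.

How it is judged:
By the outcome, as a careful person would: the job done as asked, in the order asked, and still so for the second after the job is handed in, with the robot touching nothing.
It also fails if it takes over 72 s, if anything falls off the work surface, if the arm or the gripper's body presses on something with over 40 N, if the wrist force passes 120 N, or if a joint passes its speed limit or range.

## Robot

A 6-joint arm with a two-finger parallel gripper is mounted at the origin on a cart in front of the work surface, level with it; the furniture and walls round the work are solid. World frame = base frame: x ahead of the robot, y to its left, z up, the work surface at z = 0. Lengths are in m, angles in degrees, forces in N, time in s.
With the tool pointing down it reaches from about 0.375 to 0.9 m from the base axis. Payload 3.1 kg.
Tool frame: the origin (TCP) lies at the very end of the fingers, on their centre line; the grasp point (between the pads) lies 19 mm behind it; z points along the fingers, y is the line along which they close (so a half turn about z gives the same grasp; the last joint's range is limited). The gripper opens to 87 mm and grips with 3 to 60 N. Pads are 19 mm wide; open, the fingers measure 117 mm over their backs; the gripper's body (75 mm by 190 mm) begins 51 mm behind the grasp point.
Start: joints at [54.632, 30.224, 82.088, -0, 67.689, -10.227], TCP at [0.265, 0.566, 0.223] pointing down, gripper open.
Joint ranges: [-176.69, 176.69], [-43.24, 126.21], [12.49, 139.97], [-82, 262], [0, 151.66], [-163.58, 163.58]. Speed limits (degrees/s): [159.86, 159.86, 180, 180, 180, 180].

## Interface

Orientations are given as a 3x3 rotation matrix whose columns are the frame's x, y, z axes.
In Python, from rig import bot gives the robot as it stands.
- The arm moves only by the tool move_arm, never from a script. Its argument "increments" is a list of rows, each an object with "xyz": the shift along the tool's x, y, z in mm, a list of three; "roll": the turn about the tool's z in rad; "grip": the opening in per cent of the stroke, from 0 (shut) to 100 (fully open). A call has 1 to 5 rows; each row shifts and turns the commanded pose from where the row before left it, along the tool's axes as they then stand; what a row does not reach is not made up. A row lasts 1/12 s, in which the tool goes at most 41.7 mm and 7.16 degrees, less where a joint would pass 70% of its speed; a pose out of reach is approached as far as the arm can. A call is refused whole if a number of a shift passes 41.7 or a number of a turn 0.125, either way. A call with a gripper value outside its range is refused whole. The fingers move at their own pace and stop on an object; the grip force is fixed at half the most. Time passes only in rows, so rows that do not move let the fingers close. It gives the time, the measured TCP pose, the force, the opening and the grip force at its end, in the units of the state.
- bot.read_state(): the state, without advancing time (a new reading comes with each control period).
- bot.capture(name): name is "scene" or "top" or "wrist"; returns (picture, depth): 480x640x3 uint8, red, green, blue; 480x640 float32, m along the optical axis (not along the pixel's ray), 0 where there is no reading.
- bot.camera_model(name): a dict with "intrinsics" (3x3 intrinsics, pixels), "rvec" (rotation vector, rad) and "tvec" (3), from world to camera coordinates, as OpenCV has them; the wrist camera has in their place "tool_from_camera" (4x4, takes a point from camera to tool coordinates, whose origin is the TCP and whose axes are the flange's). Camera axes: x right, y down, z forward; pixel columns grow to the right and rows downward; lengths in m; the calibration is good to about 2 mm. The wrist camera is an equidistant fisheye: a pixel r from the principal point sees the ray r / f radians off the axis. A picture is of the moment at which its call begins: read the wrist's pose just before it. camera_model takes no time and is no camera call.
- bot.hand_in(): hands the job in; it is judged then, once.
Trained networks look in the newest picture that a camera, given by its name, has taken for a name from the list of things; names that differ only in an ending like _2 or _b are one class to them, and where a whole thing is asked for, a point or a joint stands for the part that bears it (a point fixed in the world has none). Each returns a list of dicts, best first, with "conf" (0 to 1); they miss things now and then, are a little off and sometimes report something else, mostly with a low value. They report only what shows in the picture. A call takes as long as a camera call. They do not tell look-alikes from the thing itself.
- bot.spot_in(label, camera): "at" ([x, y, z] in m, in the coordinates of the camera as it stood for that picture, good to about 4 mm: the middle of the surface that is visible of it).
- bot.trace(label, camera): "mask" (480x640 bool, what is visible of it).
The state is a dict: "time_s": time; "joint_positions": joint angles; "qvel": joint speeds; "tau": joint torques, N m; "position": TCP position; "tcp_rot": TCP orientation; "force": force on the tool from outside, world axes, zero at the start; "moment": the same for the moment, N m; "opening": opening from 0.0 (shut) to 1.0 (fully open); "grasp_force": force on a finger pad.
Only numpy, scipy, OpenCV 4.12 (cv2) and the standard library are available. Lean on these libraries where they do the work, as an engineer would, in place of code of your own. Each camera call takes 0.05 s, during which the arm holds its last target. There are 200 camera calls.

## Working session

There is one attempt and no reset: what is moved stays moved. The work goes in short steps, Python scripts to look and compute and a tool call to move; the robot and the scene stay as the last step left them, time stands still between calls to the robot, and variables do not carry over. Pictures are saved under pics/ and viewed, at most 10 in all, crops included, and the job is handed in when it is done.

Besides the shell and the picture viewer there is one more tool, called after "Request:" as name([rows], argument=value, ...), one row to a line, values as JSON. move_arm: Moves the arm, as the interface text tells. Its arguments: {"type":"object","properties":{"increments":{"type":"array"}},"required":["increments"]}

```bash
mkdir -p pics
cat > h.py <<'E'
import numpy as np, cv2
from rig import bot
def w2c(n):
    m=bot.camera_model(n); R,_=cv2.Rodrigues(np.array(m["rvec"],float)); return np.array(m["intrinsics"]),R,np.array(m["tvec"],float).ravel()
def world(n,p):
    K,R,t=w2c(n); return (np.asarray(p)-t)@R
def cloud(n,d):
    K,R,t=w2c(n); v,u=np.mgrid[:480,:640]
    P=np.stack([(u-K[0,2])/K[0,0]*d,(v-K[1,2])/K[1,1]*d,d],-1)
    return (P-t)@R
E
python3 - <<'E'
from h import *
s=bot.read_state(); print(s["tcp_rot"],s["force"],s["time_s"])
for n in["scene","top"]:
    p,d=bot.capture(n); cv2.imwrite(f"pics/{n}.png",p[...,::-1]); np.save(n+".npy",d)
    for l in["tote","tote_handle","tote_front","tote_rear","dock","dock_far","mould_a","mould_b"]:
        print(n,l,[(round(r["conf"],2),np.round(world(n,r["at"]),3).tolist()) for r in bot.spot_in(l,n)[:3]])
E
```

```text
[[-9.05274026e-01  4.24826376e-01 -1.21973855e-03]
 [ 4.24827963e-01  9.05272468e-01 -1.72037797e-03]
 [ 3.73333792e-04 -2.07559254e-03 -9.99997776e-01]] [ 0.78915739  0.03635358 -0.12080974] 0.0
scene tote [(0.77, [0.485, -0.219, 0.029])]
scene tote_handle [(0.64, [0.485, -0.224, 0.027]), (0.29, [0.498, -0.48, 0.015])]
scene tote_front [(0.78, [0.485, -0.221, 0.03])]
scene tote_rear [(0.84, [0.485, -0.222, 0.032])]
scene dock [(0.76, [0.496, -0.485, 0.017])]
scene dock_far [(0.56, [0.499, -0.479, 0.016])]
scene mould_a [(0.83, [0.463, -0.038, 0.03]), (0.83, [0.339, -0.256, 0.029]), (0.58, [0.487, -0.227, 0.032])]
scene mould_b [(0.83, [0.463, -0.038, 0.03]), (0.83, [0.339, -0.256, 0.029]), (0.58, [0.487, -0.227, 0.032])]
top tote [(0.97, [0.497, -0.222, 0.002])]
top tote_handle [(0.53, [0.716, -0.287, 0.037])]
top tote_front [(0.91, [0.501, -0.215, 0.004])]
top tote_rear [(0.94, [0.495, -0.214, 0.007])]
top dock [(0.9, [0.509, -0.461, 0.018])]
top dock_far [(0.68, [0.506, -0.462, 0.016])]
top mould_a [(0.86, [0.346, -0.254, 0.028]), (0.79, [0.489, -0.224, 0.029]), (0.75, [0.482, -0.166, 0.036])]
top mould_b [(0.86, [0.346, -0.254, 0.028]), (0.79, [0.489, -0.224, 0.029]), (0.75, [0.482, -0.166, 0.036])]
```

View pics/scene.png

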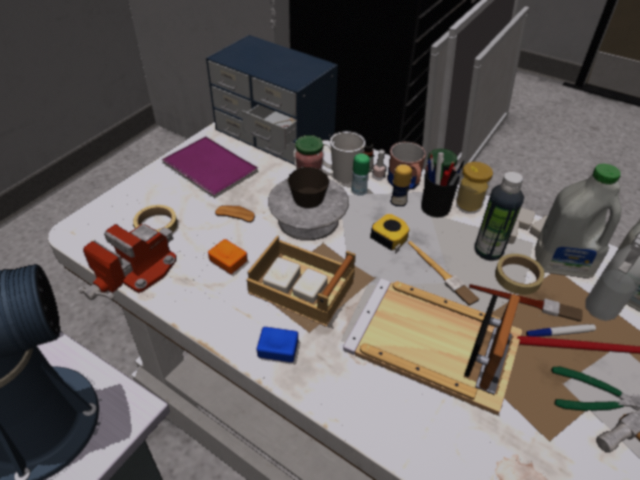

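View pics/top.png

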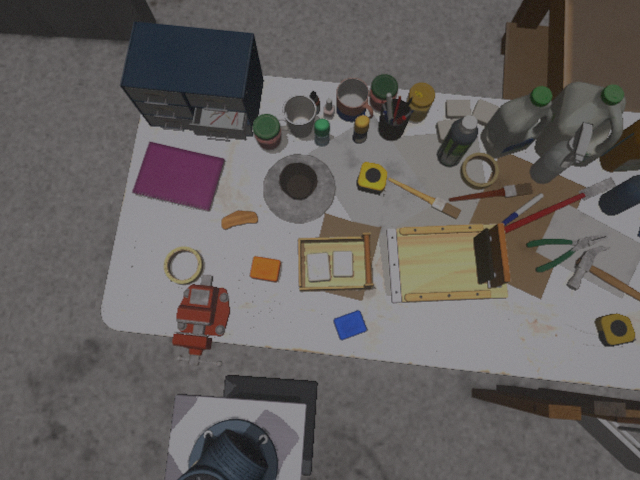

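The scene picture shows the tote (300,280) holding two white moulds, with its handle end facing the dock (nosing at 370,315, black bumper at 485,345). In the top picture the tote is at (335,263), its handle at (369,262), the nosing at (393,265) and the bumper at (482,255). The blue and orange blocks are decoys. Next I fit the poses from depth.

Run:
```python
from h import *
d=np.load("top.npy"); P=cloud("top",d); im=cv2.imread("pics/top.png")
v,u=np.mgrid[:480,:640]
def box(u0,u1,v0,v1): return (u>=u0)&(u<u1)&(v>=v0)&(v<v1)&(d>0)
B=box(295,380,225,300)
def rect(m,name):
    q=P[m]; r=cv2.minAreaRect((q[:,:2]*1000).astype(np.float32)); print(name,m.sum(),np.round(r[0],1),np.round(r[1],1),round(r[2],2),"z",np.round(np.percentile(q[:,2],[10,50,90]),4))
Z=P[...,2]
print("bench z",np.median(Z[box(310,340,300,310)]), np.median(Z[box(260,290,290,320)]))
rect(B&(Z>.025),"tote all")
rect(B&(Z>.066)&(u>350),"handle")
rect(B&(Z>.05)&(u<320),"rear wall")
D=box(383,515,215,310)
rect(D&(Z>.008)&(Z<.05),"dock")
rect(D&(Z>.008)&(Z<.022)&(u<470),"deck")
rect(D&(Z>.0215)&(Z<.035)&(u<470)&(v<250),"curbT")
rect(D&(Z>.0215)&(Z<.035)&(u<470)&(v>280),"curbB")
rect(D&(Z>.1),"stop top")
# edge lines
import itertools
for vv in range(235,300,10):
    row=[(x,np.round(P[vv,x]*1000).astype(int).tolist()) for x in list(range(383,396,2))]
    if vv in(245,285): print(vv,row)
    row=[(x,np.round(P[vv,x]*1000).astype(int).tolist(),im[vv,x].tolist()) for x in range(462,512,3)]
    if vv==255: print(vv,row)
cv2.imwrite("pics/crop.png",cv2.resize(im[215:310,290:520],None,fx=3.4,fy=3.4,interpolation=cv2.INTER_CUBIC))
```

```text
bench z -0.0005942145790623586 -0.0002990181620527492
tote all 2017 [ 492.6 -205.2] [131.6 179.7] 5.4 z [0.0283 0.0378 0.0793]
handle 337 [ 499.  -282.7] [129.9  21.3] 5.95 z [0.076  0.0802 0.085 ]
rear wall 126 [ 483.8 -119.1] [117.5   5.2] 4.62 z [0.0571 0.0607 0.0639]
dock 7372 [ 525.2 -507.4] [238.5 333.5] 6.23 z [0.012  0.016  0.0255]
deck 5123 [ 518.4 -447.4] [238.3 212.3] 6.55 z [0.0118 0.0152 0.0188]
curbT 505 [ 579.2 -455.8] [ 60.1 180.3] 6.44 z [0.0226 0.0252 0.0284]
curbB 472 [ 440.9 -448.8] [ 46.5 188.2] 6.35 z [0.0226 0.0254 0.0283]
stop top 936 [ 527.6 -579.8] [139.8  48. ] 6.93 z [0.1058 0.1202 0.1265]
245 [(383, [555, -328, -2]), (385, [556, -334, -4]), (387, [553, -337, 12]), (389, [552, -342, 15]), (391, [552, -346, 20]), (393, [553, -352, 13]), (395, [554, -357, 13])]
255 [(462, [539, -527, 17], [108, 144, 148]), (465, [540, -535, 15], [107, 144, 146]), (468, [539, -541, 20], [107, 145, 146]), (471, [540, -549, 17], [109, 144, 147]), (474, [541, -557, 18], [79, 111, 116]), (477, [534, -555, 50], [25, 35, 35]), (480, [530, -555, 73], [32, 37, 42]), (483, [526, -557, 90], [27, 37, 37]), (486, [522, -558, 112], [23, 34, 36]), (489, [521, -562, 120], [33, 38, 40]), (492, [532, -585, 70], [30, 38, 48]), (495, [529, -586, 88], [29, 39, 50]), (498, [525, -587, 108], [29, 41, 52]), (501, [523, -590, 119], [37, 61, 92]), (504, [522, -595, 125], [52, 86, 133]), (507, [522, -602, 126], [74, 95, 121]), (510, [552, -656, -6], [59, 80, 98])]
285 [(383, [451, -332, -1]), (385, [452, -338, -3]), (387, [452, -343, -2]), (389, [452, -347, 3]), (391, [450, -351, 14]), (393, [450, -355, 18]), (395, [451, -360, 17])]
```

View pics/crop.png

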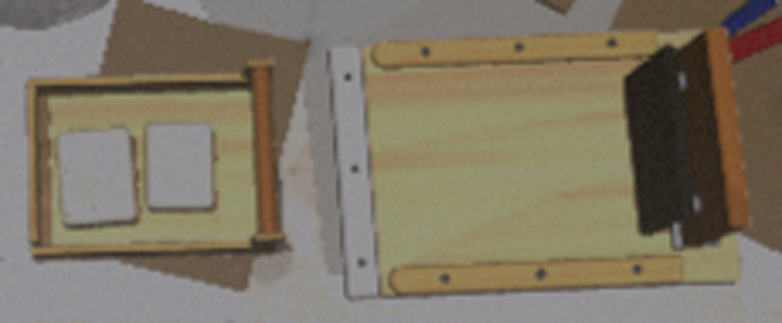

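The crop confirms the tote: two pale moulds, bar handle at (262,155), nosing (331,47)-(347,298), bumper face (625,75)-(640,233). I'll project these edge pixels onto planes of known height.

Run:
```python
from h import *
K,R,t=w2c("top"); C=-R.T@t
def pt(cx,cy,z):
    r=R.T@np.linalg.inv(K)@np.array([290+cx/3.4,215+cy/3.4,1]); return (C+r*(z-C[2])/r[2])*1000
for n,a,b,z in [("nosing",(331,47),(347,298),.016),("curbT in",(385,66),(655,54),.026),("curbB in",(400,268),(683,258),.026),
  ("curbT out",(385,43),(655,31),.026),("curbB out",(400,292),(683,281),.026),
  ("bar L",(250,75),(258,240),.075),("bar R",(272,75),(280,240),.075),("side top",(35,81),(245,76),.045),("side bot",(40,255),(250,246),.045),("rear",(28,85),(34,250),.062)]:
    p,q=pt(*a,z),pt(*b,z); dd=q-p; a_=np.degrees(np.arctan2(dd[1],dd[0]))
    th=np.radians(6.4); ex=np.array([np.sin(th),-np.cos(th)]); ey=np.array([np.cos(th),np.sin(th)])
    print(n,p[:2].round(1),q[:2].round(1),"ang",a_.round(2),"dock coords",[(round(k[:2]@ex,1),round(k[:2]@ey,1)) for k in(p,q)])
print("cam",C)
m=bot.camera_model("wrist"); print(m)
```

```text
nosing [ 594.2 -335.6] [ 406.2 -355. ] ang -174.11 dock coords [(np.float64(399.7), np.float64(553.1)), (np.float64(398.1), np.float64(364.1))]
curbT in [ 579.8 -375.2] [ 602.8 -576. ] ang -83.44 dock coords [(np.float64(437.5), np.float64(534.3)), (np.float64(639.6), np.float64(534.9))]
curbB in [ 429.5 -391.3] [ 451.  -596.3] ang -84.01 dock coords [(np.float64(436.7), np.float64(383.2)), (np.float64(642.9), np.float64(381.8))]
curbT out [ 597.5 -374.6] [ 620.6 -576. ] ang -83.44 dock coords [(np.float64(438.9), np.float64(552.0)), (np.float64(641.5), np.float64(552.5))]
curbB out [ 412.1 -391.8] [ 434.3 -596.2] ang -83.81 dock coords [(np.float64(435.3), np.float64(365.9)), (np.float64(640.9), np.float64(365.1))]
bar L [ 554.2 -271.9] [ 435.9 -283.6] ang -174.36 dock coords [(np.float64(332.0), np.float64(520.4)), (np.float64(330.4), np.float64(401.5))]
bar R [ 555.3 -287.7] [ 436.9 -299. ] ang -174.52 dock coords [(np.float64(347.8), np.float64(519.8)), (np.float64(345.9), np.float64(400.9))]
side top [ 546.  -116.8] [ 560.4 -270.3] ang -84.66 dock coords [(np.float64(176.9), np.
[... 217 characters left out ...]
13. ] [ 419.7 -126.7] ang -173.43 dock coords [(np.float64(172.4), np.float64(522.9)), (np.float64(172.7), np.float64(402.9))]
cam [ 0.26242951 -0.191903    1.29300929]
{'intrinsics': array([[371.64829954,   0.        , 325.10313864],
       [  0.        , 371.64829954, 239.61838461],
       [  0.        ,   0.        ,   1.        ]]), 'tool_from_camera': array([[ 1.02312528e-05, -9.62017840e-01, -2.72986584e-01,
         7.47630466e-02],
       [ 9.99999502e-01, -2.62463881e-04,  9.62414266e-04,
         1.70840682e-04],
       [-9.97508812e-04, -2.72986458e-01,  9.62017359e-01,
        -1.62090344e-01],
       [ 0.00000000e+00,  0.00000000e+00,  0.00000000e+00,
         1.00000000e+00]])}
```

Dock yaw is about 6.2° and its centreline sits at lateral 458.5. The tote bar is near world (497,-285), the step is about 48 mm ahead of the tote front, and the bumper is at roughly dock x=213. I start moving towards a point above the bar.

Request:
move_arm([
  {"xyz": [0,0,0],"roll": -0.109,"grip": 100},
  {"xyz": [0,0,0],"roll": -0.109,"grip": 100},
  {"xyz": [0,0,0],"roll": -0.109,"grip": 100},
  {"xyz": [0,0,0],"roll": -0.109,"grip": 100},
  {"xyz": [0,0,0],"roll": -0.109,"grip": 100},
])

```text
time_s: 1.32
position: [0.2655, 0.5658, 0.2226]
tcp_rot: [[-0.994, -0.111, -0.0], [-0.111, 0.994, -0.0], [0.0, -0.0, -1.0]]
force: [-1.1, -0.2, 0.3]
opening: 1.001
grasp_force: 0.0
```

Request:
move_arm([
  {"xyz": [-5.5,-36,0],"roll": 0,"grip": 100},
  {"xyz": [-5.5,-36,0],"roll": 0,"grip": 100},
  {"xyz": [-5.5,-36,0],"roll": 0,"grip": 100},
  {"xyz": [-5.5,-36,0],"roll": 0,"grip": 100},
  {"xyz": [-5.5,-36,0],"roll": 0,"grip": 100},
])

```text
time_s: 1.73
position: [0.312, 0.3883, 0.2227]
tcp_rot: [[-0.994, -0.107, 0.0], [-0.107, 0.994, 0.0], [-0.0, 0.0, -1.0]]
force: [0.6, -0.3, 0.3]
opening: 1.001
grasp_force: 0.0
```

Request:
move_arm([
  {"xyz": [-5.5,-36,0],"roll": 0,"grip": 100},
  {"xyz": [-5.5,-36,0],"roll": 0,"grip": 100},
  {"xyz": [-5.5,-36,0],"roll": 0,"grip": 100},
  {"xyz": [-5.5,-36,0],"roll": 0,"grip": 100},
  {"xyz": [-5.5,-36,0],"roll": 0,"grip": 100},
])

```text
time_s: 2.15
position: [0.3586, 0.2121, 0.2229]
tcp_rot: [[-0.994, -0.107, 0.001], [-0.107, 0.994, 0.0], [-0.001, 0.0, -1.0]]
force: [1.7, -0.5, 0.2]
opening: 1.004
grasp_force: 0.0
```

Request:
move_arm([
  {"xyz": [-5.5,-36,0],"roll": 0,"grip": 100},
  {"xyz": [-5.5,-36,0],"roll": 0,"grip": 100},
  {"xyz": [-5.5,-36,0],"roll": 0,"grip": 100},
  {"xyz": [-5.5,-36,0],"roll": 0,"grip": 100},
  {"xyz": [-5.5,-36,0],"roll": 0,"grip": 100},
])

```text
time_s: 2.57
position: [0.4051, 0.0358, 0.2229]
tcp_rot: [[-0.994, -0.106, 0.001], [-0.106, 0.994, -0.0], [-0.001, -0.0, -1.0]]
force: [1.7, -0.0, -0.7]
opening: 0.999
grasp_force: 0.0
```

Request:
move_arm([
  {"xyz": [-5.7,-33,0],"roll": 0,"grip": 100},
  {"xyz": [-5.7,-33,0],"roll": 0,"grip": 100},
  {"xyz": [-5.7,-33,0],"roll": 0,"grip": 100},
  {"xyz": [-5.7,-33,0],"roll": 0,"grip": 100},
  {"xyz": [-5.7,-33,0],"roll": 0,"grip": 100},
])

```text
time_s: 2.98
position: [0.4509, -0.1253, 0.2228]
tcp_rot: [[-0.994, -0.105, 0.001], [-0.105, 0.994, -0.0], [-0.001, -0.0, -1.0]]
force: [0.4, 0.9, 1.1]
opening: 0.999
grasp_force: 0.0
```

Request:
move_arm([
  {"xyz": [-5.7,-33,8],"roll": 0,"grip": 100},
  {"xyz": [-5.7,-33,8],"roll": 0,"grip": 100},
  {"xyz": [-5.7,-33,8],"roll": 0,"grip": 100},
  {"xyz": [-5.7,-33,8],"roll": 0,"grip": 100},
  {"xyz": [-5.7,-33,8],"roll": 0,"grip": 100},
])

```text
time_s: 3.4
position: [0.4967, -0.2863, 0.1823]
tcp_rot: [[-0.994, -0.106, 0.0], [-0.106, 0.994, -0.0], [-0.0, -0.0, -1.0]]
force: [0.7, 1.2, -0.4]
opening: 1.001
grasp_force: 0.0
```

Request:
move_arm([
  {"xyz": [0,0,0],"roll": 0,"grip": 100},
])

```text
time_s: 3.48
position: [0.4985, -0.2914, 0.1815]
tcp_rot: [[-0.995, -0.102, 0.003], [-0.102, 0.995, -0.005], [-0.003, -0.005, -1.0]]
force: [0.4, -1.6, 1.1]
opening: 1.002
grasp_force: 0.0
```

```bash
cat >> h.py <<'E'
def wpt(u,v,z,s):
    "wrist pixel -> world point on plane z"
    m=bot.camera_model("wrist");K=m["intrinsics"];T=np.array(m["tool_from_camera"])
    dx,dy=u-K[0,2],v-K[1,2]; r=np.hypot(dx,dy); th=r/K[0,0]
    ray=np.array([dx/r*np.sin(th),dy/r*np.sin(th),np.cos(th)])
    R=np.array(s["tcp_rot"]); o=np.array(s["position"])+R@T[:3,3]; g=R@T[:3,:3]@ray
    return (o+g*(z-o[2])/g[2])*1000
E
python3 - <<'E'
from h import *
s=bot.read_state(); p,d=bot.capture("wrist"); cv2.imwrite("pics/w1.png",p[...,::-1]); np.save("w1.npy",d)
print(s["position"],s["force"],s["joint_positions"])
import json; json.dump({"position":list(s["position"]),"tcp_rot":np.array(s["tcp_rot"]).tolist()},open("w1.json","w"))
E
```

```text
[ 0.49846649 -0.29138956  0.18146243] [ 0.35165797 -1.55163179  1.14171817] [-4.13439620e+01  2.93606500e+01  9.16826151e+01 -1.06955830e-01
  5.86466972e+01 -1.37150833e+02]
```

View pics/w1.png

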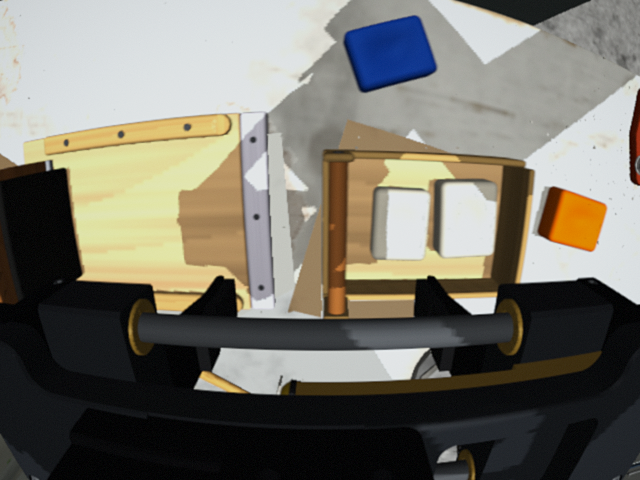

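The wrist picture shows the bar running from (339,165) to (338,305), with the open fingers at (210,310) and (440,310) straddling it. The nosing's step edge runs (267,113)-(273,308).

Run:
```python
from h import *; import json
s=json.load(open("w1.json")); th=np.radians(6.2); ex=np.array([np.sin(th),-np.cos(th)]); ey=np.array([np.cos(th),np.sin(th)])
for n,u,v,z in [("bar top",338.5,165,.075),("bar bot",338,305,.075),("post near",338,156,.080),("step a",267,115,.016),("step b",273,305,.016),("rear a",531,170,.062),("rear b",520,280,.062),("curb near in a",228,134,.026),("curb near in b",50,155,.026),("curb far in a",235,293,.026),("curb far in b",165,291,.026),("side near out",340,151,.045),("side near out b",515,160,.045),("bumper a",77,270,.02)]:
    p=wpt(u,v,z,s); print(n,p[:2].round(1),(p[:2]@ex).round(1),(p[:2]@ey).round(1))
```

```text
bar top [ 443.8 -287.5] 333.7 410.2
bar bot [ 553.5 -275.5] 333.7 520.5
post near [ 437.1 -288.7] 334.2 403.4
step a [ 409.9 -351.8] 394.1 369.5
step b [ 589.1 -334. ] 395.6 549.6
rear a [ 425.9 -125.4] 170.7 409.9
rear b [ 523.7 -112.3] 168.2 508.5
curb near in a [ 428.8 -383. ] 427.1 385.0
curb near in b [ 452.9 -584. ] 629.5 387.1
curb far in a [ 576.  -370.2] 430.2 532.7
curb far in b [ 584.  -443.7] 504.2 532.7
side near out [ 434.8 -286.3] 331.6 401.3
side near out b [ 420.2 -133.4] 178.0 403.3
bumper a [ 579.2 -559.2] 618.5 515.4
```

Request:
move_arm([
  {"xyz": [-0.5,3.2,15],"roll": 0,"grip": 100},
  {"xyz": [-0.5,3.2,20],"roll": 0,"grip": 100},
  {"xyz": [-0.5,3.1,20],"roll": 0,"grip": 100},
  {"xyz": [0,0,20],"roll": 0,"grip": 100},
  {"xyz": [0,0,15],"roll": 0,"grip": 100},
])

```text
time_s: 3.95
position: [0.4961, -0.273, 0.0916]
tcp_rot: [[-0.994, -0.107, -0.002], [-0.107, 0.994, 0.002], [0.001, 0.002, -1.0]]
force: [-0.2, 0.3, -0.5]
opening: 1.003
grasp_force: 0.0
```

Request:
move_arm([
  {"xyz": [0,0,12],"roll": 0,"grip": 100},
  {"xyz": [0,0,10],"roll": 0,"grip": 100},
  {"xyz": [0,0,8],"roll": 0,"grip": 100},
  {"xyz": [0,0,4],"roll": 0,"grip": 60},
  {"xyz": [0,0,0],"roll": 0,"grip": 45},
])

```text
time_s: 4.37
position: [0.4966, -0.2744, 0.0581]
tcp_rot: [[-0.994, -0.106, -0.001], [-0.106, 0.994, 0.001], [0.001, 0.001, -1.0]]
force: [0.5, -0.3, 0.6]
opening: 0.923
grasp_force: 0.0
```

Run:
```python
from h import *
s=bot.read_state(); print(s["position"],s["force"],s["opening"]); p,d=bot.capture("wrist"); cv2.imwrite("pics/w2.png",p[...,::-1])
```

```text
[ 0.49662061 -0.27435647  0.05805869] [ 0.54338173 -0.33100224  0.59840441] 0.9228258376274708
```

View pics/w2.png

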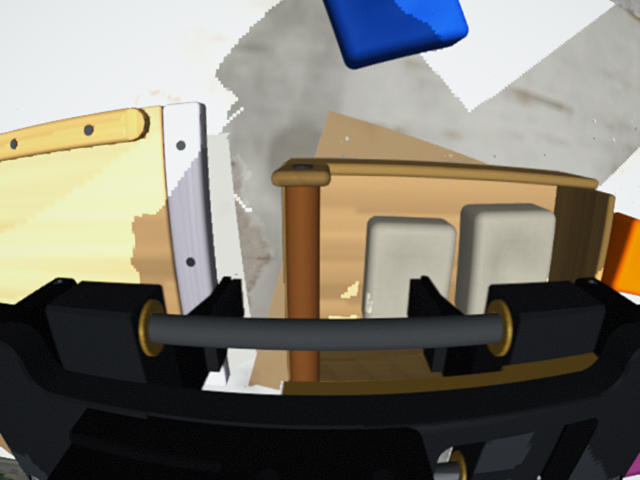

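Bar at x≈303 with the finger midline at ≈324, so the bar is about 8.5 mm further toward the dock. I'll shift by that and close.

Request:
move_arm([
  {"xyz": [0,-4.5,0],"roll": 0,"grip": 60},
  {"xyz": [0,-4,1],"roll": 0,"grip": 40},
  {"xyz": [0,0,0],"roll": 0,"grip": 30},
  {"xyz": [0,0,0],"roll": 0,"grip": 20},
  {"xyz": [0,0,0],"roll": 0,"grip": 0},
])

```text
time_s: 4.83
position: [0.4979, -0.2836, 0.0578]
tcp_rot: [[-0.994, -0.106, 0.0], [-0.106, 0.994, -0.0], [-0.0, -0.0, -1.0]]
force: [0.1, -0.1, 0.7]
opening: 0.502
grasp_force: 0.0
```

Request:
move_arm([
  {"xyz": [0,0,0],"roll": 0,"grip": 0},
  {"xyz": [0,0,0],"roll": 0,"grip": 0},
  {"xyz": [0,0,0],"roll": 0,"grip": 0},
  {"xyz": [0,0,0],"roll": 0,"grip": 0},
  {"xyz": [0,0,0],"roll": 0,"grip": 0},
])

```text
time_s: 5.25
position: [0.4979, -0.2835, 0.0575]
tcp_rot: [[-0.994, -0.106, 0.0], [-0.106, 0.994, -0.0], [-0.0, -0.0, -1.0]]
force: [0.3, -0.7, 0.9]
opening: 0.15
grasp_force: 30.0
```

Gripped. I raise the leading end along the arc about the tail edge.

Request:
move_arm([
  {"xyz": [0,1.3,-2.8],"roll": 0,"grip": 0},
  {"xyz": [0,1.3,-2.8],"roll": 0,"grip": 0},
  {"xyz": [0,1.3,-2.8],"roll": 0,"grip": 0},
  {"xyz": [0,1.3,-2.8],"roll": 0,"grip": 0},
  {"xyz": [0,1.3,-2.8],"roll": 0,"grip": 0},
])

```text
time_s: 5.67
position: [0.4969, -0.2765, 0.0716]
tcp_rot: [[-0.994, -0.106, -0.0], [-0.106, 0.994, 0.001], [0.0, 0.001, -1.0]]
force: [-0.2, 0.2, -4.0]
opening: 0.149
grasp_force: 30.0
```

Request:
move_arm([
  {"xyz": [0,1.6,-2.6],"roll": 0,"grip": 0},
  {"xyz": [0,1.6,-2.6],"roll": 0,"grip": 0},
  {"xyz": [0,1.6,-2.6],"roll": 0,"grip": 0},
  {"xyz": [0,1.6,-2.6],"roll": 0,"grip": 0},
  {"xyz": [0,1.6,-2.6],"roll": 0,"grip": 0},
])

```text
time_s: 6.08
position: [0.4962, -0.2687, 0.0848]
tcp_rot: [[-0.994, -0.106, -0.0], [-0.106, 0.994, 0.0], [0.0, 0.0, -1.0]]
force: [1.1, -0.9, -4.1]
opening: 0.151
grasp_force: 30.0
```

Request:
move_arm([
  {"xyz": [0,0,0],"roll": 0,"grip": 0},
])

```text
time_s: 6.17
position: [0.4963, -0.2685, 0.0851]
tcp_rot: [[-0.994, -0.106, 0.0], [-0.106, 0.994, 0.0], [-0.0, 0.0, -1.0]]
force: [0.1, -0.2, -4.7]
opening: 0.155
grasp_force: 30.0
```

Request:
move_arm([
  {"xyz": [0.4,-3,0],"roll": 0,"grip": 0},
  {"xyz": [0.4,-5,0],"roll": 0,"grip": 0},
  {"xyz": [0.4,-5,0],"roll": 0,"grip": 0},
  {"xyz": [0.4,-5,0],"roll": 0,"grip": 0},
  {"xyz": [0.4,-5,0],"roll": 0,"grip": 0},
])

```text
time_s: 6.58
position: [0.4965, -0.2927, 0.0843]
tcp_rot: [[-0.994, -0.106, -0.0], [-0.106, 0.994, 0.0], [0.0, 0.0, -1.0]]
force: [-0.8, 0.7, -4.5]
opening: 0.151
grasp_force: 30.0
```

Request:
move_arm([
  {"xyz": [0.4,-5,0],"roll": 0,"grip": 0},
  {"xyz": [0.4,-5,0],"roll": 0,"grip": 0},
  {"xyz": [0.4,-5,0],"roll": 0,"grip": 0},
  {"xyz": [0.4,-5,0],"roll": 0,"grip": 0},
  {"xyz": [0.4,-5,0],"roll": 0,"grip": 0},
])

```text
time_s: 7.0
position: [0.4974, -0.3176, 0.0845]
tcp_rot: [[-0.994, -0.106, -0.0], [-0.106, 0.994, 0.0], [0.0, 0.0, -1.0]]
force: [0.2, 0.6, -5.8]
opening: 0.148
grasp_force: 30.0
```

Request:
move_arm([
  {"xyz": [0.4,-5,0],"roll": 0,"grip": 0},
  {"xyz": [0.4,-5,0],"roll": 0,"grip": 0},
  {"xyz": [0.4,-5,0],"roll": 0,"grip": 0},
  {"xyz": [0.4,-4,0],"roll": 0,"grip": 0},
  {"xyz": [0,-2,0],"roll": 0,"grip": 0},
])

```text
time_s: 7.42
position: [0.4981, -0.339, 0.0846]
tcp_rot: [[-0.994, -0.106, 0.0], [-0.106, 0.994, -0.001], [-0.0, -0.001, -1.0]]
force: [-0.2, 0.5, -4.7]
opening: 0.15
grasp_force: 30.0
```

Run:
```python
from h import *; import json
s=bot.read_state(); print(s["position"],s["force"],s["opening"],s["joint_positions"]); p,d=bot.capture("wrist"); cv2.imwrite("pics/w3.png",p[...,::-1])
json.dump({"position":list(s["position"]),"tcp_rot":np.array(s["tcp_rot"]).tolist()},open("w3.json","w"))
```

```text
[ 0.49812209 -0.33900556  0.08460471] [-0.22741422  0.54175395 -4.74418728] 0.14950071465345077 [-4.48492662e+01  3.88977908e+01  9.17570508e+01 -1.12011684e-02
  4.93110709e+01 -1.40910389e+02]
```

View pics/w3.png

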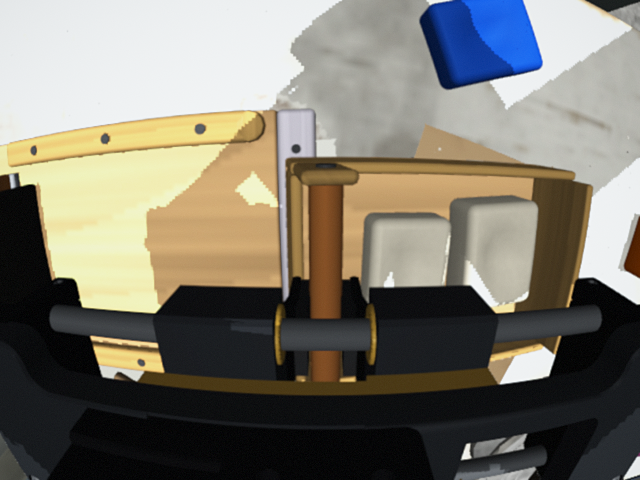

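The wrist picture shows the front wall (x≈289) over the nosing (280-315), with the moulds still in place. Checking the lateral position.

Run:
```python
from h import *; import json
s=json.load(open("w3.json")); th=np.radians(6.2); ex=np.array([np.sin(th),-np.cos(th)]); ey=np.array([np.cos(th),np.sin(th)])
for n,u,v,z in [("curb near in a",245,139,.026),("curb near in b",60,164,.026),("tote corner",288,159,.074),("tote side rear",570,177,.05),("bar near end",330,183,.102),("far curb in",120,343,.026),("step a",315,112,.016)]:
    p=wpt(u,v,z,s); print(n,p[:2].round(1),(p[:2]@ex).round(1),(p[:2]@ey).round(1))
```

```text
curb near in a [ 429.3 -394. ] 438.1 384.3
curb near in b [ 450.5 -533.4] 578.9 390.3
tote corner [ 435.8 -362.7] 407.7 394.1
tote side rear [ 423.3 -194.1] 238.7 399.9
bar near end [ 441.6 -342.9] 388.6 402.0
far curb in [ 586.6 -490.4] 550.9 530.2
step a [ 409.2 -354.4] 396.5 368.6
```

Request:
move_arm([
  {"xyz": [0,-1.5,2.2],"roll": -0.003,"grip": 0},
  {"xyz": [0,-1.5,2.2],"roll": -0.003,"grip": 0},
  {"xyz": [0,-1.5,2],"roll": -0.003,"grip": 0},
  {"xyz": [0,-1,1.6],"roll": -0.003,"grip": 0},
  {"xyz": [0,-0.6,1],"roll": -0.003,"grip": 0},
])

```text
time_s: 7.88
position: [0.4991, -0.3446, 0.0756]
tcp_rot: [[-0.993, -0.121, 0.001], [-0.121, 0.993, -0.0], [-0.001, -0.001, -1.0]]
force: [0.8, -1.0, -1.3]
opening: 0.151
grasp_force: 30.1
```

Request:
move_arm([
  {"xyz": [0,-0.3,0.5],"roll": 0,"grip": 0},
  {"xyz": [0,-0.3,0.5],"roll": 0,"grip": 0},
  {"xyz": [0,0,0],"roll": 0,"grip": 0},
])

```text
time_s: 8.13
position: [0.4991, -0.345, 0.0749]
tcp_rot: [[-0.993, -0.121, 0.001], [-0.121, 0.993, -0.0], [-0.001, -0.001, -1.0]]
force: [0.6, -2.0, 0.0]
opening: 0.151
grasp_force: 30.1
```

The front now rests gently on the step. Next I slide in, raising the bar along the ramp geometry.

Request:
move_arm([
  {"xyz": [0,-3.7,-1],"roll": 0,"grip": 0},
  {"xyz": [0,-3.7,-0.6],"roll": 0,"grip": 0},
  {"xyz": [0,-3.7,-0.6],"roll": 0,"grip": 0},
  {"xyz": [0,-3.7,-0.6],"roll": 0,"grip": 0},
  {"xyz": [0,-3.7,-0.6],"roll": 0,"grip": 0},
])

```text
time_s: 8.55
position: [0.5006, -0.3631, 0.0776]
tcp_rot: [[-0.993, -0.121, -0.001], [-0.121, 0.993, 0.001], [0.001, 0.001, -1.0]]
force: [-0.4, 1.0, -3.2]
opening: 0.151
grasp_force: 30.0
```

Request:
move_arm([
  {"xyz": [0,-3.6,-0.7],"roll": 0,"grip": 0},
  {"xyz": [0,-3.6,-0.7],"roll": 0,"grip": 0},
  {"xyz": [0,-3.6,-0.7],"roll": 0,"grip": 0},
  {"xyz": [0,-3.6,-0.7],"roll": 0,"grip": 0},
  {"xyz": [0,-3.6,-0.7],"roll": 0,"grip": 0},
])

```text
time_s: 8.97
position: [0.5032, -0.3816, 0.0815]
tcp_rot: [[-0.993, -0.121, 0.0], [-0.121, 0.993, -0.0], [-0.0, -0.0, -1.0]]
force: [-0.8, 0.6, -4.6]
opening: 0.146
grasp_force: 30.0
```

Request:
move_arm([
  {"xyz": [0,-2.6,-0.7],"roll": 0,"grip": 0},
  {"xyz": [0,-2.6,-0.7],"roll": 0,"grip": 0},
  {"xyz": [0,-2.6,-0.7],"roll": 0,"grip": 0},
  {"xyz": [0,-2.6,-0.7],"roll": 0,"grip": 0},
  {"xyz": [0,-2.6,-0.7],"roll": 0,"grip": 0},
])

```text
time_s: 9.38
position: [0.5048, -0.3943, 0.085]
tcp_rot: [[-0.993, -0.121, 0.0], [-0.121, 0.993, -0.0], [-0.0, -0.0, -1.0]]
force: [-0.2, -0.4, -4.2]
opening: 0.148
grasp_force: 30.0
```

Request:
move_arm([
  {"xyz": [0,-2.6,-0.8],"roll": 0,"grip": 0},
  {"xyz": [0,-2.6,-0.8],"roll": 0,"grip": 0},
  {"xyz": [0,-2.6,-0.8],"roll": 0,"grip": 0},
  {"xyz": [0,-2.6,-0.8],"roll": 0,"grip": 0},
  {"xyz": [0,-2.6,-0.8],"roll": 0,"grip": 0},
])

```text
time_s: 9.8
position: [0.5064, -0.4072, 0.089]
tcp_rot: [[-0.993, -0.121, 0.0], [-0.121, 0.993, -0.0], [0.0, -0.0, -1.0]]
force: [0.5, -0.1, -5.0]
opening: 0.15
grasp_force: 30.0
```

Request:
move_arm([
  {"xyz": [0,-0.8,1],"roll": 0,"grip": 0},
  {"xyz": [0,-0.8,1],"roll": 0,"grip": 0},
  {"xyz": [0,-0.4,0.5],"roll": 0,"grip": 0},
])

```text
time_s: 10.05
position: [0.5071, -0.4098, 0.0872]
tcp_rot: [[-0.993, -0.121, 0.001], [-0.121, 0.993, -0.002], [-0.001, -0.002, -1.0]]
force: [0.6, -1.4, -0.8]
opening: 0.146
grasp_force: 30.0
```

Request:
move_arm([
  {"xyz": [0,-1.5,1.2],"roll": 0,"grip": 0},
  {"xyz": [0,-1.5,1.2],"roll": 0,"grip": 0},
  {"xyz": [0,-1.5,1.2],"roll": 0,"grip": 0},
])

```text
time_s: 10.3
position: [0.5075, -0.4139, 0.0838]
tcp_rot: [[-0.993, -0.121, 0.001], [-0.121, 0.993, -0.001], [-0.001, -0.001, -1.0]]
force: [-1.7, -0.5, 3.8]
opening: 0.149
grasp_force: 30.0
```

Request:
move_arm([
  {"xyz": [0,-4,0.3],"roll": 0,"grip": 0},
  {"xyz": [0,-4,0.3],"roll": 0,"grip": 0},
  {"xyz": [0,-4,0.4],"roll": 0,"grip": 0},
  {"xyz": [0,-4,0.5],"roll": 0,"grip": 0},
  {"xyz": [0,-4,0.5],"roll": 0,"grip": 0},
])

```text
time_s: 10.72
position: [0.5091, -0.4326, 0.0801]
tcp_rot: [[-0.993, -0.121, -0.001], [-0.121, 0.993, 0.002], [0.001, 0.002, -1.0]]
force: [-1.2, 2.6, -1.4]
opening: 0.15
grasp_force: 30.0
```

Request:
move_arm([
  {"xyz": [0,-1.2,1.3],"roll": 0,"grip": 0},
  {"xyz": [0,-1.2,1.3],"roll": 0,"grip": 0},
  {"xyz": [0,-1.1,1.3],"roll": 0,"grip": 0},
  {"xyz": [0,-1,1.2],"roll": 0,"grip": 0},
  {"xyz": [0,-0.6,0.6],"roll": 0,"grip": 0},
])

```text
time_s: 11.13
position: [0.5101, -0.4386, 0.0753]
tcp_rot: [[-0.993, -0.121, -0.0], [-0.121, 0.993, -0.0], [0.0, -0.0, -1.0]]
force: [-2.0, 3.8, 6.0]
opening: 0.147
grasp_force: 30.0
```

Request:
move_arm([
  {"xyz": [0,0,0.3],"roll": 0,"grip": 0},
  {"xyz": [0,0,0],"roll": 0,"grip": 0},
])

```text
time_s: 11.3
position: [0.51, -0.4386, 0.0754]
tcp_rot: [[-0.993, -0.121, -0.0], [-0.121, 0.993, -0.001], [0.0, -0.001, -1.0]]
force: [-1.8, 2.3, 3.4]
opening: 0.152
grasp_force: 30.0
```

Run:
```python
from h import *; import json
s=bot.read_state(); print(s["position"],s["force"],s["opening"],s["joint_positions"][5]); p,d=bot.capture("wrist"); cv2.imwrite("pics/w4.png",p[...,::-1])
json.dump({"position":list(s["position"]),"tcp_rot":np.array(s["tcp_rot"]).tolist()},open("w4.json","w"))
```

```text
[ 0.51003933 -0.43863097  0.07535714] [-1.76435203  2.26849379  3.38938429] 0.15212832422833825 -147.10638727528587
```

View pics/w4.png

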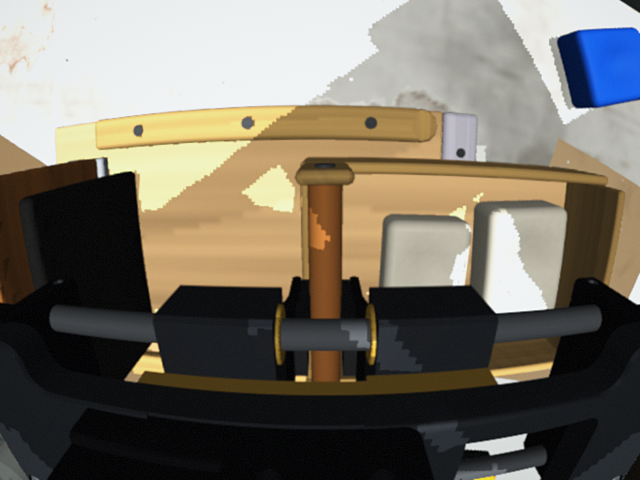

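The tote is flat on the deck between the curbs: near curb inner edge at y≈137, tote side at y≈160, bumper face at (135-150,180-340). Checking the lateral gap.

Run:
```python
from h import *; import json
s=json.load(open("w4.json")); th=np.radians(6.2); ex=np.array([np.sin(th),-np.cos(th)]); ey=np.array([np.cos(th),np.sin(th)])
for n,u,v,z in [("curb near in a",415,138,.026),("curb near in b",150,147,.026),("tote corner",303,160,.061),("tote side rear",600,178,.061),("bumper bottom a",140,215,.04),("bumper top",134,175,.12),("far curb",150,348,.026),("step",478,140,.016)]:
    p=wpt(u,v,z,s); print(n,p[:2].round(1),(p[:2]@ex).round(1),(p[:2]@ey).round(1))
print(bot.read_state()["position"])
```

```text
curb near in a [ 429.3 -396.4] 440.4 383.9
curb near in b [ 450.4 -552.7] 598.1 388.0
tote corner [ 448.1 -456.5] 502.3 396.2
tote side rear [ 429.3 -286.9] 331.6 395.8
bumper bottom a [ 489.8 -551.2] 600.9 427.4
bumper top [ 453.9 -512. ] 558.0 396.0
far curb [ 592.3 -556.7] 617.5 528.7
step [ 422.8 -353.1] 396.7 382.2
[ 0.51005284 -0.43859121  0.07532516]
```

Request:
move_arm([
  {"xyz": [0.2,-2.5,-0.6],"roll": 0,"grip": 0},
  {"xyz": [0.2,-4,-0.2],"roll": 0,"grip": 0},
  {"xyz": [0.2,-4,0],"roll": 0,"grip": 0},
  {"xyz": [0.2,-4,0],"roll": 0,"grip": 0},
  {"xyz": [0.2,-4,0],"roll": 0,"grip": 0},
])

```text
time_s: 11.77
position: [0.5116, -0.4571, 0.0754]
tcp_rot: [[-0.993, -0.121, 0.0], [-0.121, 0.993, 0.0], [-0.0, 0.0, -1.0]]
force: [0.6, 3.5, 0.1]
opening: 0.149
grasp_force: 30.0
```

Request:
move_arm([
  {"xyz": [0.2,-4,0],"roll": 0,"grip": 0},
  {"xyz": [0.2,-4,0],"roll": 0,"grip": 0},
  {"xyz": [0.2,-4,0],"roll": 0,"grip": 0},
  {"xyz": [0.2,-4,0],"roll": 0,"grip": 0},
  {"xyz": [0.2,-4,0],"roll": 0,"grip": 0},
])

```text
time_s: 12.18
position: [0.5128, -0.4772, 0.0754]
tcp_rot: [[-0.993, -0.121, -0.0], [-0.121, 0.993, -0.0], [0.0, -0.0, -1.0]]
force: [-0.3, 2.3, -1.5]
opening: 0.148
grasp_force: 30.0
```

Request:
move_arm([
  {"xyz": [0,-4,0],"roll": 0,"grip": 0},
  {"xyz": [0,-4,0],"roll": 0,"grip": 0},
  {"xyz": [0,-2,0],"roll": 0,"grip": 0},
  {"xyz": [0,0,0.4],"roll": 0,"grip": 0},
  {"xyz": [0,0,0],"roll": 0,"grip": 0},
])

```text
time_s: 12.6
position: [0.5141, -0.4879, 0.0756]
tcp_rot: [[-0.993, -0.121, 0.001], [-0.121, 0.993, -0.002], [-0.0, -0.002, -1.0]]
force: [-0.4, -0.4, -0.7]
opening: 0.15
grasp_force: 30.0
```

Front is about 58 mm from the bumper and flat. I release with a partial opening, go up, and roll 90° so the two open fingers can push squarely on the trailing wall.

Request:
move_arm([
  {"xyz": [0,0,0],"roll": 0,"grip": 45},
  {"xyz": [0,0,0],"roll": 0,"grip": 45},
  {"xyz": [0,0,0],"roll": 0,"grip": 45},
  {"xyz": [0,0,0],"roll": 0,"grip": 45},
  {"xyz": [0,0,0],"roll": 0,"grip": 45},
])

```text
time_s: 13.02
position: [0.5143, -0.4869, 0.0757]
tcp_rot: [[-0.993, -0.121, 0.001], [-0.121, 0.993, -0.001], [-0.0, -0.001, -1.0]]
force: [-0.2, -1.2, -0.0]
opening: 0.415
grasp_force: 0.0
```

Request:
move_arm([
  {"xyz": [0,0,-10],"roll": 0,"grip": 45},
  {"xyz": [0,0,-20],"roll": 0,"grip": 45},
  {"xyz": [0,0,-30],"roll": 0,"grip": 45},
  {"xyz": [0,0,-35],"roll": 0,"grip": 45},
  {"xyz": [0,0,-35],"roll": 0,"grip": 45},
])

```text
time_s: 13.43
position: [0.5138, -0.4863, 0.2068]
tcp_rot: [[-0.993, -0.121, -0.001], [-0.121, 0.993, 0.001], [0.0, 0.001, -1.0]]
force: [0.2, -0.3, 0.0]
opening: 0.448
grasp_force: 0.0
```

Request:
move_arm([
  {"xyz": [0,0,0],"roll": 0.1217,"grip": 45},
  {"xyz": [0,0,0],"roll": 0.1217,"grip": 45},
  {"xyz": [0,0,0],"roll": 0.1217,"grip": 45},
  {"xyz": [0,0,0],"roll": 0.1217,"grip": 45},
  {"xyz": [0,0,0],"roll": 0.1217,"grip": 45},
])

```text
time_s: 13.85
position: [0.5141, -0.4867, 0.2064]
tcp_rot: [[-0.881, 0.473, 0.001], [0.473, 0.881, -0.001], [-0.001, -0.001, -1.0]]
force: [0.2, 0.5, 0.1]
opening: 0.448
grasp_force: 0.0
```

Request:
move_arm([
  {"xyz": [0,0,0],"roll": 0.1217,"grip": 45},
  {"xyz": [0,0,0],"roll": 0.1217,"grip": 45},
  {"xyz": [0,0,0],"roll": 0.1217,"grip": 45},
  {"xyz": [0,0,0],"roll": 0.1217,"grip": 45},
  {"xyz": [0,0,0],"roll": 0.1217,"grip": 45},
])

```text
time_s: 14.27
position: [0.5141, -0.4866, 0.2062]
tcp_rot: [[-0.452, 0.892, 0.001], [0.892, 0.452, -0.001], [-0.001, 0.0, -1.0]]
force: [0.1, -0.3, -0.2]
opening: 0.451
grasp_force: 0.0
```

Request:
move_arm([
  {"xyz": [0,0,0],"roll": 0.1217,"grip": 45},
  {"xyz": [0,0,0],"roll": 0.1217,"grip": 45},
  {"xyz": [0,0,0],"roll": 0.1217,"grip": 70},
  {"xyz": [0,0,0],"roll": 0,"grip": 70},
])

```text
time_s: 14.6
position: [0.5142, -0.4867, 0.2062]
tcp_rot: [[-0.108, 0.994, 0.001], [0.994, 0.108, -0.001], [-0.001, 0.001, -1.0]]
force: [0.7, -0.4, -0.3]
opening: 0.531
grasp_force: 0.0
```

Request:
move_arm([
  {"xyz": [20,0,0],"roll": 0,"grip": 70},
  {"xyz": [30,0,0],"roll": 0,"grip": 70},
  {"xyz": [30,0,0],"roll": 0,"grip": 70},
  {"xyz": [30,0,0],"roll": 0,"grip": 70},
  {"xyz": [30,0,0],"roll": 0,"grip": 70},
])

```text
time_s: 15.02
position: [0.4984, -0.3463, 0.2059]
tcp_rot: [[-0.113, 0.994, 0.001], [0.994, 0.113, -0.001], [-0.001, 0.001, -1.0]]
force: [0.8, -0.3, 0.1]
opening: 0.699
grasp_force: 0.0
```

Request:
move_arm([
  {"xyz": [30,0,0],"roll": 0,"grip": 70},
  {"xyz": [30,0,0],"roll": 0,"grip": 70},
  {"xyz": [15,0,0],"roll": 0,"grip": 70},
  {"xyz": [0,0,0],"roll": 0,"grip": 70},
  {"xyz": [0,0,0],"roll": 0,"grip": 70},
])

```text
time_s: 15.43
position: [0.4911, -0.2734, 0.206]
tcp_rot: [[-0.113, 0.994, 0.001], [0.994, 0.113, -0.002], [-0.002, 0.001, -1.0]]
force: [0.3, -0.2, -0.6]
opening: 0.696
grasp_force: 0.0
```

Run:
```python
from h import *; import json
s=bot.read_state(); print(s["position"],s["force"],s["opening"],s["joint_positions"][5]); p,d=bot.capture("wrist"); cv2.imwrite("pics/w5.png",p[...,::-1])
json.dump({"position":list(s["position"]),"tcp_rot":np.array(s["tcp_rot"]).tolist()},open("w5.json","w"))
```

```text
[ 0.4911304  -0.27338617  0.20600042] [ 0.32593102 -0.23297786 -0.59377606] 0.6963583897274676 -46.91145145775433
```

View pics/w5.png

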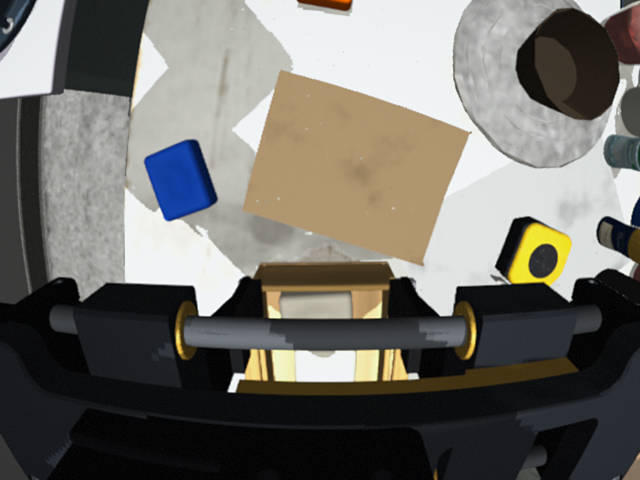

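The wrist view shows the trailing wall at y≈263, x 254-395, centred between the fingers (midline 324). The push is lined up. I descend behind it.

Request:
move_arm([
  {"xyz": [0,0,20],"roll": 0,"grip": 70},
  {"xyz": [0,0,30],"roll": 0,"grip": 70},
  {"xyz": [0,0,35],"roll": 0,"grip": 70},
  {"xyz": [0,0,35],"roll": 0,"grip": 70},
  {"xyz": [0,0,25],"roll": 0,"grip": 70},
])

```text
time_s: 15.9
position: [0.4903, -0.2749, 0.0576]
tcp_rot: [[-0.109, 0.994, -0.001], [0.994, 0.109, -0.0], [-0.0, -0.001, -1.0]]
force: [0.0, -0.1, 0.1]
opening: 0.701
grasp_force: 0.0
```

Request:
move_arm([
  {"xyz": [0,0,12],"roll": 0,"grip": 70},
  {"xyz": [0,0,0],"roll": 0,"grip": 70},
  {"xyz": [-6,0,0],"roll": 0,"grip": 70},
  {"xyz": [-8,0,0],"roll": 0,"grip": 70},
  {"xyz": [-6,0,0],"roll": 0,"grip": 70},
])

```text
time_s: 16.32
position: [0.4941, -0.2956, 0.0497]
tcp_rot: [[-0.109, 0.994, 0.003], [0.994, 0.109, -0.003], [-0.004, 0.003, -1.0]]
force: [0.2, 0.0, 0.5]
opening: 0.699
grasp_force: 0.0
```

Request:
move_arm([
  {"xyz": [-4,0,0],"roll": 0,"grip": 70},
  {"xyz": [-4,0,0],"roll": 0,"grip": 70},
  {"xyz": [-4,0,0],"roll": 0,"grip": 70},
  {"xyz": [-4,0,0],"roll": 0,"grip": 70},
  {"xyz": [-4,0,0],"roll": 0,"grip": 70},
])

```text
time_s: 16.73
position: [0.4946, -0.3117, 0.0485]
tcp_rot: [[-0.11, 0.994, -0.001], [0.994, 0.11, 0.002], [0.002, -0.0, -1.0]]
force: [0.0, 5.8, 3.1]
opening: 0.701
grasp_force: 2.5
```

Request:
move_arm([
  {"xyz": [-4,0,0],"roll": 0,"grip": 70},
  {"xyz": [-4,0,0],"roll": 0,"grip": 70},
  {"xyz": [-4,0,0],"roll": 0,"grip": 70},
  {"xyz": [-4,0,0],"roll": 0,"grip": 70},
  {"xyz": [-4,0,0],"roll": 0,"grip": 70},
])

```text
time_s: 17.15
position: [0.496, -0.3304, 0.0482]
tcp_rot: [[-0.11, 0.994, -0.003], [0.994, 0.11, 0.004], [0.004, -0.002, -1.0]]
force: [-1.2, 6.3, 3.7]
opening: 0.698
grasp_force: 2.8
```

Request:
move_arm([
  {"xyz": [-4,0,0],"roll": 0,"grip": 70},
  {"xyz": [-4,0,0],"roll": 0,"grip": 70},
  {"xyz": [-4,0,0],"roll": 0,"grip": 70},
  {"xyz": [-4,0,0],"roll": 0,"grip": 70},
  {"xyz": [-4,0,0],"roll": 0,"grip": 70},
])

```text
time_s: 17.57
position: [0.4982, -0.3502, 0.0482]
tcp_rot: [[-0.11, 0.994, -0.003], [0.994, 0.11, 0.004], [0.005, -0.002, -1.0]]
force: [-0.6, 5.4, 3.9]
opening: 0.7
grasp_force: 2.8
```

Request:
move_arm([
  {"xyz": [-1.5,0,0],"roll": 0,"grip": 70},
  {"xyz": [-1.5,0,0],"roll": 0,"grip": 70},
  {"xyz": [-1.5,0,0],"roll": 0,"grip": 70},
  {"xyz": [-1.5,0,0],"roll": 0,"grip": 70},
])

```text
time_s: 17.9
position: [0.4991, -0.3566, 0.0482]
tcp_rot: [[-0.11, 0.994, -0.002], [0.994, 0.11, 0.003], [0.003, -0.002, -1.0]]
force: [-1.3, 6.4, 3.9]
opening: 0.697
grasp_force: 2.7
```

Run:
```python
from h import *
s=bot.read_state(); print(s["position"],s["force"]); p,d=bot.capture("top"); P=cloud("top",d); Z=P[...,2]
cv2.imwrite("pics/t2.png",cv2.resize(p[215:310,370:520,::-1],None,fx=5,fy=5,interpolation=cv2.INTER_CUBIC))
```

```text
[ 0.4990979  -0.35662352  0.04815833] [-1.28856582  6.35377304  3.85080979]
```

View pics/t2.png

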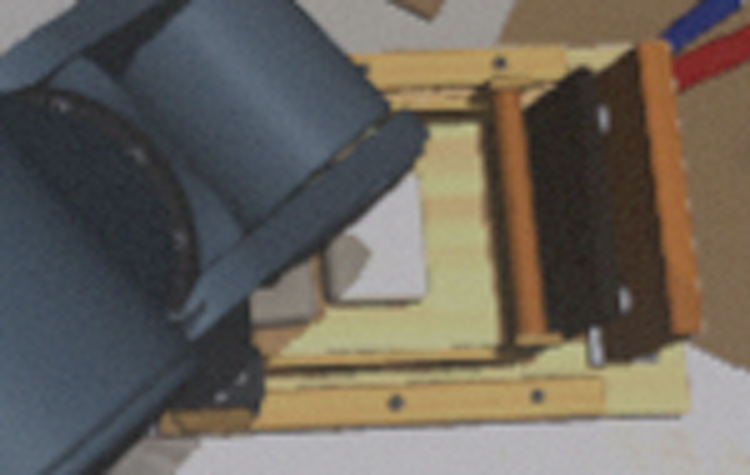

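The top picture shows the tote straight between the curbs, both gaps visible, with the bar (515,220) close to the bumper (555,200). Now small steps, watching the force.

Request:
move_arm([
  {"xyz": [-1,0,0],"roll": 0,"grip": 70},
  {"xyz": [-1,0,0],"roll": 0,"grip": 70},
  {"xyz": [-1,0,0],"roll": 0,"grip": 70},
  {"xyz": [-1,0,0],"roll": 0,"grip": 70},
])

```text
time_s: 18.28
position: [0.4997, -0.3608, 0.0481]
tcp_rot: [[-0.11, 0.994, -0.002], [0.994, 0.11, 0.003], [0.003, -0.001, -1.0]]
force: [-0.7, 5.5, 4.1]
opening: 0.7
grasp_force: 2.6
```

Request:
move_arm([
  {"xyz": [-1,0,0],"roll": 0,"grip": 70},
  {"xyz": [-1,0,0],"roll": 0,"grip": 70},
  {"xyz": [-1,0,0],"roll": 0,"grip": 70},
])

```text
time_s: 18.53
position: [0.5, -0.3638, 0.0481]
tcp_rot: [[-0.11, 0.994, -0.002], [0.994, 0.11, 0.003], [0.003, -0.001, -1.0]]
force: [-1.1, 4.7, 3.4]
opening: 0.697
grasp_force: 2.7
```

Request:
move_arm([
  {"xyz": [-1,0,0],"roll": 0,"grip": 70},
  {"xyz": [-1,0,0],"roll": 0,"grip": 70},
  {"xyz": [-1,0,0],"roll": 0,"grip": 70},
])

```text
time_s: 18.78
position: [0.5003, -0.3668, 0.0481]
tcp_rot: [[-0.11, 0.994, -0.002], [0.994, 0.11, 0.003], [0.003, -0.001, -1.0]]
force: [-0.2, 6.0, 3.6]
opening: 0.699
grasp_force: 2.7
```

Request:
move_arm([
  {"xyz": [-1,0,0],"roll": 0,"grip": 70},
  {"xyz": [-1,0,0],"roll": 0,"grip": 70},
  {"xyz": [-1,0,0],"roll": 0,"grip": 70},
])

```text
time_s: 19.03
position: [0.5006, -0.3694, 0.0481]
tcp_rot: [[-0.11, 0.994, -0.002], [0.994, 0.11, 0.004], [0.004, -0.002, -1.0]]
force: [-0.1, 8.0, 5.5]
opening: 0.696
grasp_force: 3.7
```

Request:
move_arm([
  {"xyz": [-1,0,0],"roll": 0,"grip": 70},
  {"xyz": [-0.7,0,0],"roll": 0,"grip": 70},
])

```text
time_s: 19.2
position: [0.5006, -0.3699, 0.0481]
tcp_rot: [[-0.11, 0.994, -0.003], [0.994, 0.11, 0.006], [0.006, -0.002, -1.0]]
force: [-0.6, 9.0, 6.8]
opening: 0.699
grasp_force: 4.7
```

Request:
move_arm([
  {"xyz": [-1,0,0],"roll": 0,"grip": 70},
  {"xyz": [-0.5,0,0],"roll": 0,"grip": 70},
  {"xyz": [0,0,0],"roll": 0,"grip": 70},
])

```text
time_s: 19.45
position: [0.5005, -0.3704, 0.0481]
tcp_rot: [[-0.11, 0.994, -0.004], [0.994, 0.11, 0.007], [0.007, -0.003, -1.0]]
force: [-1.1, 9.8, 6.3]
opening: 0.699
grasp_force: 5.1
```

Request:
move_arm([
  {"xyz": [-1,0,-0.4],"roll": 0,"grip": 70},
  {"xyz": [-1,0,-0.4],"roll": 0,"grip": 70},
  {"xyz": [-1,0,-0.4],"roll": 0,"grip": 70},
  {"xyz": [0,0,0],"roll": 0,"grip": 70},
])

```text
time_s: 19.78
position: [0.5002, -0.3719, 0.0483]
tcp_rot: [[-0.111, 0.994, -0.005], [0.994, 0.111, 0.01], [0.011, -0.004, -1.0]]
force: [0.5, 11.7, 3.2]
opening: 0.698
grasp_force: 5.8
```

Request:
move_arm([
  {"xyz": [-1,0,-0.2],"roll": 0,"grip": 70},
  {"xyz": [-1,0,-0.2],"roll": 0,"grip": 70},
  {"xyz": [-1,0,-0.2],"roll": 0,"grip": 70},
  {"xyz": [0,0,0],"roll": 0,"grip": 70},
])

```text
time_s: 20.12
position: [0.5003, -0.3729, 0.0483]
tcp_rot: [[-0.111, 0.994, -0.006], [0.994, 0.111, 0.014], [0.014, -0.005, -1.0]]
force: [0.9, 15.3, 1.9]
opening: 0.7
grasp_force: 7.4
```

About 10 N is on the bumper after subtracting roughly 5 N of friction. Backing off slowly.

Request:
move_arm([
  {"xyz": [1,0,0],"roll": 0,"grip": 70},
  {"xyz": [1.5,0,0],"roll": 0,"grip": 70},
  {"xyz": [1.5,0,0],"roll": 0,"grip": 70},
  {"xyz": [1.5,0,0],"roll": 0,"grip": 70},
  {"xyz": [1.5,0,0],"roll": 0,"grip": 70},
])

```text
time_s: 20.53
position: [0.5002, -0.3708, 0.0484]
tcp_rot: [[-0.111, 0.994, -0.004], [0.994, 0.111, 0.005], [0.005, -0.003, -1.0]]
force: [-1.3, 2.4, -2.3]
opening: 0.7
grasp_force: 1.4
```

Request:
move_arm([
  {"xyz": [2,0,0],"roll": 0,"grip": 70},
  {"xyz": [3,0,0],"roll": 0,"grip": 70},
  {"xyz": [5,0,0],"roll": 0,"grip": 70},
  {"xyz": [10,0,0],"roll": 0,"grip": 70},
  {"xyz": [20,0,0],"roll": 0,"grip": 70},
])

```text
time_s: 20.95
position: [0.4985, -0.3364, 0.0509]
tcp_rot: [[-0.108, 0.994, 0.004], [0.994, 0.108, -0.005], [-0.005, 0.003, -1.0]]
force: [0.6, 0.4, -0.0]
opening: 0.7
grasp_force: 0.0
```

Request:
move_arm([
  {"xyz": [20,0,-10],"roll": 0,"grip": 70},
  {"xyz": [0,0,-30],"roll": 0,"grip": 70},
  {"xyz": [0,0,-35],"roll": 0,"grip": 70},
  {"xyz": [0,0,-35],"roll": 0,"grip": 70},
  {"xyz": [0,0,-30],"roll": 0,"grip": 70},
])

```text
time_s: 21.37
position: [0.4955, -0.3139, 0.1927]
tcp_rot: [[-0.11, 0.994, 0.002], [0.994, 0.11, -0.002], [-0.003, 0.002, -1.0]]
force: [-0.4, -0.1, 1.0]
opening: 0.704
grasp_force: 0.0
```

Request:
move_arm([
  {"xyz": [41,0,0],"roll": 0,"grip": 70},
  {"xyz": [41,0,0],"roll": 0,"grip": 70},
  {"xyz": [41,0,0],"roll": 0,"grip": 70},
  {"xyz": [41,0,0],"roll": 0,"grip": 70},
  {"xyz": [0,0,0],"roll": 0,"grip": 70},
])

```text
time_s: 21.78
position: [0.4735, -0.1432, 0.1901]
tcp_rot: [[-0.114, 0.993, -0.004], [0.993, 0.114, 0.005], [0.005, -0.003, -1.0]]
force: [-0.6, -0.9, -0.3]
opening: 0.702
grasp_force: 0.0
```

Run:
```python
from h import *
s=bot.read_state(); print(s["position"],s["force"],s["time_s"]); p,d=bot.capture("top"); P=cloud("top",d); Z=P[...,2]
a=p[215:310,370:520,::-1]; q,_=bot.capture("scene"); b=q[270:410,300:530,::-1]
A=cv2.resize(a,(460,291),interpolation=cv2.INTER_CUBIC); B=cv2.resize(b,(460,280),interpolation=cv2.INTER_CUBIC)
cv2.imwrite("pics/fin.png",np.vstack([A,B]))
v,u=np.mgrid[:480,:640]
for n,m in[("rear wall",(u>405)&(u<425)&(v>235)&(v<290)&(Z>.066)&(Z<.09)),("bar",(u>455)&(u<485)&(v>235)&(v<285)&(Z>.09)&(Z<.106))]:
    r=cv2.minAreaRect((P[m][:,:2]*1000).astype(np.float32)); print(n,m.sum(),r,np.median(P[m][:,2]))
```

```text
[ 0.47345737 -0.14322694  0.19014157] [-0.61056178 -0.9139263  -0.26270036] 21.7833
rear wall 152 ((501.14569091796875, -383.21875), (116.30895233154297, 7.411125659942627), 6.278450012207031) 0.076115087534557
bar 322 ((513.3568725585938, -549.840087890625), (116.24391174316406, 21.076066970825195), 4.618950366973877) 0.09585857407250453
```

View pics/fin.png

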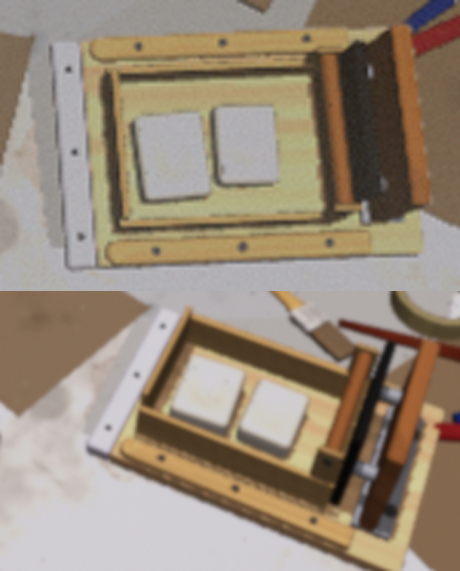

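The final picture shows the tote flat on the deck, centred between the curbs and resting at the bumper. Both moulds are inside and the arm is clear. Handing in.

```bash
python3 -c "
from rig import bot
print(bot.hand_in())"
```

```text
the job is handed in; nothing more can be done
None
```

I parked the tote in its dock and handed the job in at about 22 s: it lies flat on the deck at the bumper with both moulds in it, after a press of about 10 N on the bumper (estimated: 15 N push less about 5 N friction).

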